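# Size a bush in the stepped gap gauge before marking

### The job

Find the size of the unmarked bush that stands alone on the square marking pad: standing it upright on the ledge of the stepped gauge, press its flange gently into the mouth of each gap in turn, narrowest gap first and missing none out, until it enters one. Never force it (a few newtons tell enough); push it fully home to the back of the first gap that takes it and leave it there, upright and let go. Leave the bushes in the tray and the other things on the bench where they are.

Things in the scene. Friction and masses are not known exactly. Their poses are not given: they have to be found in the camera images.
- bush_a_mid (a point): one of three upright aluminium flanged bushes, 50 mm tall: barrel 18 mm in diameter on a round foot flange 14 mm thick, 50 to 100 g. They differ only in the flange: 25, 30 or 35 mm in diameter; which letter has which is not told. One stands alone on the pad, two in the tray, differently each time. This point is its centre, 25 mm above its foot; z runs up its axis
- bush_b_mid (a point): one of three upright aluminium flanged bushes, 50 mm tall: barrel 18 mm in diameter on a round foot flange 14 mm thick, 50 to 100 g. They differ only in the flange: 25, 30 or 35 mm in diameter; which letter has which is not told. One stands alone on the pad, two in the tray, differently each time. This point is its centre, 25 mm above its foot; z runs up its axis
- bush_c_mid (a point): one of three upright aluminium flanged bushes, 50 mm tall: barrel 18 mm in diameter on a round foot flange 14 mm thick, 50 to 100 g. They differ only in the flange: 25, 30 or 35 mm in diameter; which letter has which is not told. One stands alone on the pad, two in the tray, differently each time. This point is its centre, 25 mm above its foot; z runs up its axis
- bush_a: the bush of point bush_a_mid; origin at the centre of its foot
- bush_b: the bush of point bush_b_mid; origin at the centre of its foot
- bush_c: the bush of point bush_c_mid; origin at the centre of its foot
- gauge: stepped gap gauge, fixed to the bench: steel base plate 126 x 228 x 8 mm carrying a comb with four gaps. Origin under the plate's centre; x points into the gaps, y along the row from narrowest gap to widest, z up. The bare ledge before gaps runs from x = -63 mm to the mouth line at x = 0; its top is 8 mm above the bench
- comb: the gauge's comb: five jaws 20 mm wide, 16 mm high (tops 24 mm above the bench), 4 mm 45-degree lead-ins; gaps 40 mm deep to a flat back wall. Origin at mid-row on the mouth line and the plate's top; axes as the gauge's. Bush fully home: its axis 40 mm minus the flange radius past the mouth line; too big: it stops with its axis 2 to 10 mm short of the mouth line
- gap1 (a point): middle of the mouth of gap 1 of 4 (narrowest), 21.5 mm wide, on the mouth line and at the height of the base plate's top; -77.25 mm along the gauge's y from its origin; x points into the gap, z up. Too narrow for all three flanges
- gap2 (a point): middle of the mouth of gap 2 of 4 (second), 26.5 mm wide, on the mouth line and at the height of the base plate's top; -33.25 mm along the gauge's y from its origin; x points into the gap, z up. It takes a 25 mm flange with 1.5 mm to spare
- gap3 (a point): middle of the mouth of gap 3 of 4 (third), 31.5 mm wide, on the mouth line and at the height of the base plate's top; 15.75 mm along the gauge's y from its origin; x points into the gap, z up. It takes a 30 mm flange with 1.5 mm to spare
- gap4 (a point): middle of the mouth of gap 4 of 4 (widest), 36.5 mm wide, on the mouth line and at the height of the base plate's top; 69.75 mm along the gauge's y from its origin; x points into the gap, z up. It takes a 35 mm flange with 1.5 mm to spare
- pad: square aluminium marking pad 100 x 100 x 5 mm, fixed; origin under its centre, top 5 mm above the bench. The bush to be sized stands on it, within 25 mm of its middle
- tray: black open tray 100 x 180 x 30 mm, floor 5 mm thick, fixed, with the two other bushes standing in it; origin under its centre
- caliper: bystander: a digital caliper lying flat, 230 mm long, 12 mm high, origin under its middle
- screwdriver: bystander: a screwdriver lying flat behind the gauge, origin under its middle
- bottle: bystander: a water bottle 200 mm tall, 64 mm across, origin under its middle
- pen: bystander: a marker pen 130 mm long, 13 mm thick, lying flat, origin under its middle
- housing: bystander: a black plastic housing 75 x 120 mm, 28 mm high, origin under its middle
- tape_roll: bystander: a roll of amber tape 90 mm across, 25 mm high, lying flat, origin under its middle
Things that resemble listed ones, but are neither listed nor needed, are in the scene too. What is shaped like the tray but blue is not meant.

How it is judged:
On the way, in this order (a step that is already met when the one before it is completed fails the run):
1. the bush, low and upright before the narrowest gap, is pressed into its mouth (over 1 N, within 4 mm of the gap's middle) (((y of bush_a_mid in the frame of gap1 between -0.004 and 0.004 m and z of bush_a_mid in the frame of gap1 below 0.036 m and angle between bush_a_mid's own z axis and vertical below 0.25 rad and contact force between bush_a and comb above 1 N) or (y of bush_b_mid in the frame of gap1 between -0.004 and 0.004 m and z of bush_b_mid in the frame of gap1 below 0.036 m and angle between bush_b_mid's own z axis and vertical below 0.25 rad and contact force between bush_b and comb above 1 N) or (y of bush_c_mid in the frame of gap1 between -0.004 and 0.004 m and z of bush_c_mid in the frame of gap1 below 0.036 m and angle between bush_c_mid's own z axis and vertical below 0.25 rad and contact force between bush_c and comb above 1 N))), for 0.04 s.
2. next it is tried in the second gap: pressed into its mouth, or it enters (((y of bush_a_mid in the frame of gap2 between -0.004 and 0.004 m and z of bush_a_mid in the frame of gap2 below 0.036 m and angle between bush_a_mid's own z axis and vertical below 0.25 rad and x of bush_a_mid in the frame of gap2 above 0.004 m) or (y of bush_b_mid in the frame of gap2 between -0.004 and 0.004 m and z of bush_b_mid in the frame of gap2 below 0.036 m and angle between bush_b_mid's own z axis and vertical below 0.25 rad and contact force between bush_b and comb above 1 N) or (y of bush_c_mid in the frame of gap2 between -0.004 and 0.004 m and z of bush_c_mid in the frame of gap2 below 0.036 m and angle between bush_c_mid's own z axis and vertical below 0.25 rad and contact force between bush_c and comb above 1 N))), for 0.03 s.
3. a bush that entered the second gap is pushed fully home there; a bigger one is tried in the third gap: pressed into its mouth, or it enters (((y of bush_a_mid in the frame of gap2 between -0.003 and 0.003 m and x of bush_a_mid in the frame of gap2 between 0.025 and 0.03 m and z of bush_a_mid in the frame of gap2 between 0.022 and 0.028 m and angle between bush_a_mid's own z axis and vertical below 0.08 rad) or (y of bush_b_mid in the frame of gap3 between -0.004 and 0.004 m and z of bush_b_mid in the frame of gap3 below 0.036 m and angle between bush_b_mid's own z axis and vertical below 0.25 rad and x of bush_b_mid in the frame of gap3 above 0.004 m) or (y of bush_c_mid in the frame of gap3 between -0.004 and 0.004 m and z of bush_c_mid in the frame of gap3 below 0.036 m and angle between bush_c_mid's own z axis and vertical below 0.25 rad and contact force between bush_c and comb above 1 N))), for 0.03 s.
At the end, for the whole second after the job is handed in: The bush from the pad stands upright (0.08 rad), let go and still, on the base plate (3 mm), in the narrowest gap that takes it: within 3 mm of its middle line and 2.5 mm of touching its back wall; the other two are still in the tray, moved under 10 mm ((((y of bush_a_mid in the frame of gap2 between -0.003 and 0.003 m and x of bush_a_mid in the frame of gap2 between 0.025 and 0.03 m and z of bush_a_mid in the frame of gap2 between 0.022 and 0.028 m and angle between bush_a_mid's own z axis and vertical below 0.08 rad) and linear speed of bush_a below 0.01 m/s and horizontal distance between each of bush_b_mid, bush_c_mid and tray below 0.08 m and distance of each of bush_b_mid, bush_c_mid from where it was at the start of the episode below 0.01 m) or ((y of bush_b_mid in the frame of gap3 between -0.003 and 0.003 m and x of bush_b_mid in the frame of gap3 between 0.0225 and 0.0275 m and z of bush_b_mid in the frame of gap3 between 0.022 and 0.028 m and angle between bush_b_mid's own z axis and vertical below 0.08 rad) and linear speed of bush_b below 0.01 m/s and horizontal distance between each of bush_a_mid, bush_c_mid and tray below 0.08 m and distance of each of bush_a_mid, bush_c_mid from where it was at the start of the episode below 0.01 m) or ((y of bush_c_mid in the frame of gap4 between -0.003 and 0.003 m and x of bush_c_mid in the frame of gap4 between 0.02 and 0.025 m and z of bush_c_mid in the frame of gap4 between 0.022 and 0.028 m and angle between bush_c_mid's own z axis and vertical below 0.08 rad) and linear speed of bush_c below 0.01 m/s and horizontal distance between each of bush_a_mid, bush_b_mid and tray below 0.08 m and distance of each of bush_a_mid, bush_b_mid from where it was at the start of the episode below 0.01 m))).
It fails at once if a bush is forced against the jaws of the gauge with more than 20 N (contact force between any of bush_a, bush_b, bush_c and comb above 20 N).
It fails at once if another thing on the bench is moved by more than 30 mm (distance of any of caliper, screwdriver, bottle, pen, housing, tape_roll from where it was at the start of the episode above 0.03 m).
It also fails if it takes over 72 s, if anything falls off the work surface, if the arm or the gripper's body presses on something with over 40 N, if the wrist force passes 120 N, or if a joint passes its speed limit or range.

### The arm

A 6-joint arm with a two-finger parallel gripper is mounted at the origin on the work surface. World frame = base frame: x ahead of the robot, y to its left, z up, the work surface at z = 0. Lengths are in m, angles in rad, forces in N, time in s.
With the tool pointing down it reaches from about 0.35 to 0.8 m from the base axis. Payload 7.3 kg.
Tool frame: the origin (TCP) lies between the finger pads; the fingertips stand manip.tip_reach ahead of it and the grasp point (between the pads) lies 3 mm ahead of it (manip.tip_reach is the distance from the TCP to the fingertips, in m); z points along the fingers, y is the direction in which the jaws open and shut (so a half turn about z gives the same grasp; the last joint's range is limited). The gripper opens to 85 mm and grips with 20 to 120 N. Pads are 22 mm wide; open, the fingers measure 114 mm over their backs; the gripper's body (76 mm by 85 mm) begins 54 mm behind the grasp point. The pads swing forward as they close: fully open they stand 13 mm farther back than shut.
Start: joints at [-1.353, 0.342, 1.524, -0, 1.275, -0.146], TCP at [0.187, -0.491, 0.253] pointing down, gripper open.
Joint ranges: [-2.53, 2.53], [-0.77, 2.02], [0.04, 2.7], [-1, 4.14], [0.28, 2.66], [-3.11, 3.11]. Speed limits (rad/s): [2.57, 2.57, 3.14, 3.14, 3.14, 3.14].

### API

Orientations are given as a unit quaternion [w, x, y, z].
In Python, from cell import manip, cams gives the robot as it stands.
- The arm moves only by the tool servo_tool, never from a script. Its argument "motion" is one flat list of numbers, 7 for each row, row after row: the turn, a rotation vector about the tool's x, y, z in rad, then the shift along the tool's x, y, z in cm, then the opening, from 0 (shut) to 1 (fully open). In form: [wx, wy, wz, dx, dy, dz, jaw, wx, wy, wz, dx, dy, dz, jaw, ...]. A call has 1 to 5 rows; each row is the pose to reach, as a shift and turn from the pose commanded when the call began, along the tool's axes at that moment; what a row does not reach only later rows make up. A row lasts 1/10 s, in which the tool goes at most 50 mm and 8.59 degrees, less where a joint would pass 70% of its speed; a pose out of reach is approached as far as the arm can. A call with a gripper value outside its range is refused whole. The fingers move at their own pace and stop on an object; "squeeze" is the grip in N (left out, the last holds). Time passes only in rows, so rows that repeat a pose let the fingers close. It gives the time, the measured TCP pose, the force and the opening at its end, in the units of the state.
- manip.sense(): the state, without advancing time (a new reading comes with each control period).
- cams.camera(name): name is "scene" or "side" or "wrist"; returns the picture (384x512x3 uint8, blue, green, red); there is no depth.
- cams.camera_params(name): a dict with "fov_y" (degrees; the focal length in pixels is half the picture's height over the tangent of half this angle, whatever the lens; pixels are square), "cx", "cy" (the principal point, pixels), "extrinsics" (4x4, takes a point from world to camera coordinates). Camera axes: x right, y down, z forward; pixel columns grow to the right and rows downward; lengths in m; the calibration is good to about 2 mm. The wrist camera is an equidistant fisheye: a pixel r from the principal point sees the ray r / f radians off the axis. A picture is of the moment at which its call begins: read the wrist's pose just before it. camera_params takes no time and is no camera call; for the wrist camera it gives the pose at the moment of the call.
- manip.job_done(): hands the job in, once; it reports no verdict.
Trained networks look in the newest picture that a camera, given by its name, has taken for a name from the list of things; names that differ only in an ending like _2 or _b are one class to them, and where a whole thing is asked for, a point or a joint stands for the part that bears it (a point fixed in the world has none). Each returns a list of dicts, best first, with "p" (0 to 1); they miss things now and then, are a little off and sometimes report something else, mostly with a low value. They report only what shows in the picture. A call takes as long as a camera call. They do not tell look-alikes from the thing itself.
- cams.boxes_of(camera, thing): "point" ([x, y, z] in m, in world coordinates, good to about 4 mm: the middle of the surface that is visible of it).
- cams.trace(camera, thing): "mask" (384x512 bool, what is visible of it).
The state is a dict: "t": time; "joint_pos": joint angles; "joint_velocities": joint speeds; "joint_efforts": joint torques, N m; "eef_pos": TCP position; "orientation": TCP orientation; "force": force on the tool from outside, world axes, zero at the start; "torque": the same for the moment, N m; "grip_width": opening from 0.0 (shut) to 1.0 (fully open).
Only numpy, scipy, OpenCV 4.12 (cv2) and the standard library are available. Lean on these libraries where they do the work, as an engineer would, in place of code of your own. Each camera call takes 0.05 s, during which the arm holds its last target.

## Working session

There is one attempt and no reset: what is moved stays moved. The work goes in short steps, Python scripts to look and compute and a tool call to move; the robot and the scene stay as the last step left them, time stands still between calls to the robot, and variables do not carry over. Pictures are saved under pics/ and viewed, and the job is handed in when it is done.

Besides the shell and the picture viewer there is one more tool, called after "Request:" as name(argument=value, ...), one argument or row to a line, values as JSON. servo_tool: Moves the arm, as the interface text tells. Its arguments: {"type":"object","properties":{"motion":{"type":"array","items":{"type":"number"}},"squeeze":{"type":"number"}},"required":["motion"]}

```bash
ls; mkdir -p pics
python3 - <<'E'
from cell import manip, cams
import cv2
s=manip.sense(); print(s, manip.tip_reach)
for n in ["scene","side","wrist"]:
    im=cams.camera(n); cv2.imwrite(f"pics/{n}0.png",im); p=cams.camera_params(n); print(n,p)
E
```

```text
pics
{'t': 0.0, 'joint_pos': array([-1.35303484e+00,  3.42697795e-01,  1.52500238e+00, -1.17374551e-05,
        1.27539160e+00, -1.46016173e-01]), 'joint_velocities': array([-0.00101549,  0.00084344, -0.00014855, -0.00206009,  0.00024983,
        0.00133462]), 'joint_efforts': array([ 3.51543742e-03, -4.33672392e+01, -2.46006811e+01,  1.71072966e-04,
        7.81293347e-03, -2.32744145e-05]), 'eef_pos': array([ 0.18673003, -0.49028505,  0.25264398]), 'orientation': array([-7.48877237e-04,  9.83503195e-01,  1.80889200e-01, -3.24925972e-05]), 'force': array([0.62793489, 0.34337948, 0.96220407]), 'torque': array([-0.0226975 , -0.01497066,  0.01680255]), 'grip_width': 1.0005191247951737} 0.022
scene {'fov_y': 50.17496703134409, 'cx': 252.05871788419446, 'cy': 188.4622081677524, 'extrinsics': array([[-0.81355915,  0.58139682,  0.00996218,  0.48215728],
       [ 0.47172649,  0.66991905, -0.57330845, -0.19548172],
       [-0.33999357, -0.46172091, -0.81927906,  1.41027986],
       [ 0.        ,  0.        ,  0.        ,  1.        ]])}
side {'fov_y': 52.12483143557096, 'cx': 253.20385347171643, 'cy': 186.40083294718238, 'extrinsics': array([[ 0.97153426, -0.23655274, -0.01280586, -0.56907781],
       [-0.13859548, -0.52371566, -0.8405434 ,  0.11096271],
       [ 0.19212622,  0.81839154, -0.54159284,  1.04456267],
       [ 0.        ,  0.        ,  0.        ,  1.        ]])}
wrist {'fov_y': 65.70646984690485, 'cx': 254.79200576465183, 'cy': 186.01558882443078, 'extrinsics': array([[ 0.35634774, -0.93435022, -0.00244152, -0.52450525],
       [-0.88721291, -0.33918746,  0.31273811, -0.04140942],
       [-0.29303505, -0.10927737, -0.94983626,  0.37961346],
       [ 0.        ,  0.        ,  0.        ,  1.        ]])}
```

View pics/scene0.png

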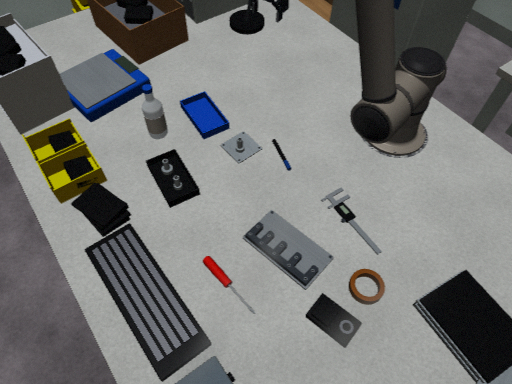

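View pics/side0.png

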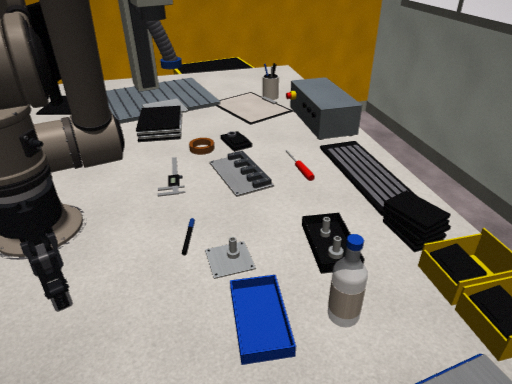

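View pics/wrist0.png

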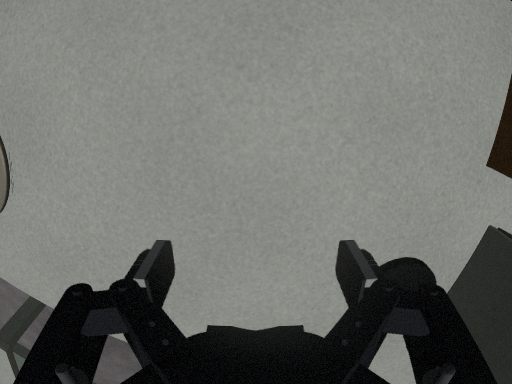

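Scene view: gauge near (288,247), pad with bush near (241,146), black tray at (172,177). I'll zoom in and back-project these.

```bash
cat > h.py <<'E'
import numpy as np, cv2
from cell import manip, cams
def K(p): 
    return 192/np.tan(np.radians(p["fov_y"]/2))
def ray(p,uv,fish=False):
    f=K(p); d=np.array([(uv[0]-p["cx"])/f,(uv[1]-p["cy"])/f,1.0])
    if fish:
        r=np.hypot(d[0],d[1]); 
        d=np.array([d[0]/r*np.sin(r),d[1]/r*np.sin(r),np.cos(r)]) if r>1e-9 else np.array([0,0,1.])
    E=p["extrinsics"]; R=E[:3,:3]; c=-R.T@E[:3,3]
    return c,R.T@d
def onplane(p,uv,z,fish=False):
    c,d=ray(p,uv,fish); return c+d*(z-c[2])/d[2]
def proj(p,X,fish=False):
    X=np.asarray(X,float); E=p["extrinsics"]; q=E[:3,:3]@X+E[:3,3]; f=K(p)
    if fish:
        r=np.hypot(q[0],q[1]); th=np.arctan2(r,q[2]); k=f*th/max(r,1e-9)
        return np.array([p["cx"]+k*q[0],p["cy"]+k*q[1]])
    return np.array([p["cx"]+f*q[0]/q[2],p["cy"]+f*q[1]/q[2]])
E
python3 - <<'E'
from h import *
a=cv2.imread("pics/scene0.png");b=cv2.imread("pics/side0.png")
c1=cv2.resize(a[200:296,235:343],None,fx=6,fy=6,interpolation=cv2.INTER_CUBIC)
c2=cv2.resize(b[145:200,200:280],None,fx=8,fy=8,interpolation=cv2.INTER_CUBIC)
cv2.imwrite("pics/z1.png",c1);cv2.imwrite("pics/z2.png",c2)
for n in ["scene","side"]:
    for t in ["gauge","comb","pad","bush_a","tray","blue" if 0 else "bottle","pen"]:
        for r in cams.boxes_of(n,t)[:4]: print(n,t,round(r["p"],2),np.round(r["point"],4))
E
```

```text
scene gauge 0.72 [0.574  0.1495 0.0102]
scene comb 0.98 [0.6095 0.1435 0.0225]
scene comb 0.72 [ 0.7203 -0.2095  0.0303]
scene pad 0.95 [ 0.4701 -0.2357  0.0066]
scene pad 0.23 [0.5754 0.1454 0.0071]
scene bush_a 0.64 [ 0.7184 -0.2123  0.0296]
scene bush_a 0.45 [ 0.7152 -0.2874  0.0215]
scene tray 0.81 [ 0.4931 -0.43    0.0039]
scene tray 0.69 [ 0.714  -0.2527  0.0089]
scene pen 0.58 [ 0.3782 -0.1299  0.0109]
side gauge 0.63 [0.5731 0.1208 0.0074]
side gauge 0.55 [ 0.7125 -0.2238  0.028 ]
side comb 0.64 [0.6039 0.1209 0.0248]
side pad 0.68 [ 0.4573 -0.2596  0.0033]
side pad 0.2 [0.5768 0.1206 0.0048]
side bush_a 0.8 [ 0.7099 -0.2963  0.0191]
side bush_a 0.74 [ 0.4783 -0.2401  0.0235]
side bush_a 0.45 [ 0.7139 -0.2241  0.0288]
side tray 0.58 [ 0.4924 -0.4369  0.0054]
side tray 0.39 [0.4747 0.329  0.0137]
side bottle 0.62 [ 0.6481 -0.4808  0.1049]
side bottle 0.35 [ 0.7163 -0.222   0.0313]
side bottle 0.31 [0.3646 0.1154 0.0055]
side pen 0.54 [ 0.3801 -0.1448  0.0111]
```

View pics/z1.png

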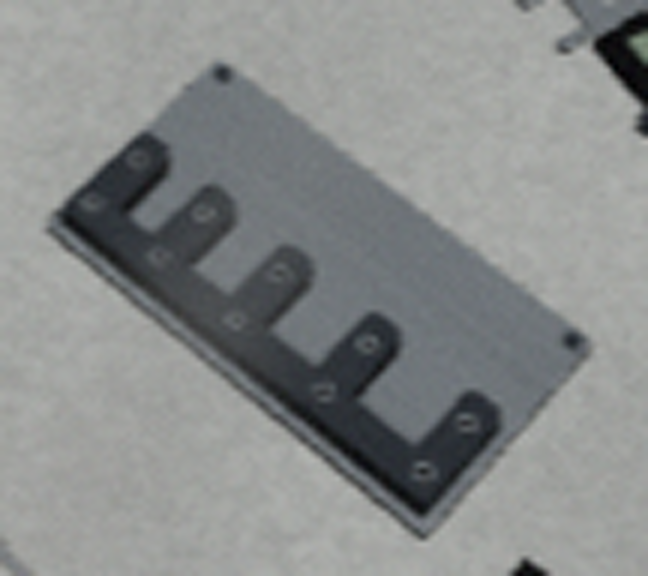

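View pics/z2.png

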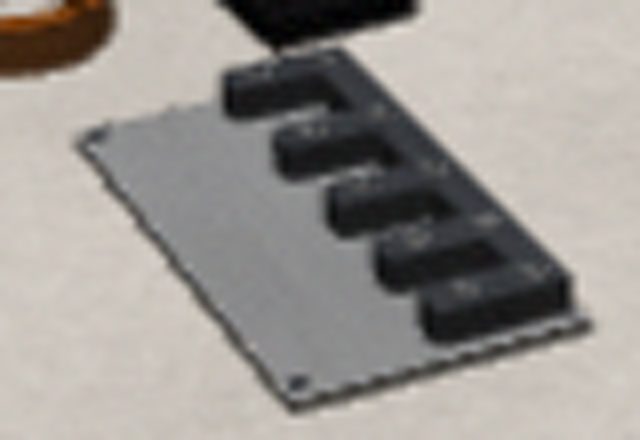

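Run:
```python
from h import *
from scipy.optimize import least_squares
ps=cams.camera_params("scene");pd=cams.camera_params("side")
S=lambda u,v:(235+(u+.5)/6-.5,200+(v+.5)/6-.5)
D=lambda u,v:(200+(u+.5)/8-.5,145+(v+.5)/8-.5)
obs=[(ps,S(222,63),(-63,-114,8)),(ps,S(590,346),(-63,114,8)),(ps,S(52,218),(63,-114,8)),(ps,S(423,527),(63,114,8)),
(pd,D(290,402),(-63,-114,8)),(pd,D(80,140),(-63,114,8)),(pd,D(590,320),(63,-114,8))]
def tf(q,L):
    L=np.array(L)/1e3;c,s=np.cos(q[2]),np.sin(q[2]); return np.array([q[0]+c*L[0]-s*L[1],q[1]+s*L[0]+c*L[1],L[2]])
for sel in (obs[:4],obs[4:],obs):
    f=lambda q:np.concatenate([proj(p,tf(q,L))-uv for p,uv,L in sel])
    r=least_squares(f,[.57,.13,0.]);print(np.round(r.x,4),np.round(r.fun,1))
a=cv2.imread("pics/scene0.png");b=cv2.imread("pics/side0.png")
c1=cv2.resize(a[120:172,215:267],None,fx=7,fy=7,interpolation=cv2.INTER_CUBIC)
c2=cv2.resize(b[230:282,200:260],None,fx=7,fy=7,interpolation=cv2.INTER_CUBIC)
cv2.imwrite("pics/z3.png",np.hstack([c1,c2]))
```

```text
[0.5702 0.1381 0.2003] [ 0.1 -1.5  0.9 -0.5 -1.   0.1  0.   1.4]
[0.574  0.1329 0.2026] [-0.1  0.3 -0.4 -0.9  0.5  0.3]
[0.5719 0.1373 0.2054] [-0.7 -1.3  0.2 -0.6 -1.7  0.4 -0.4  1.4 -1.  -0.4 -1.3 -1.4 -0.5 -0.4]
```

View pics/z3.png

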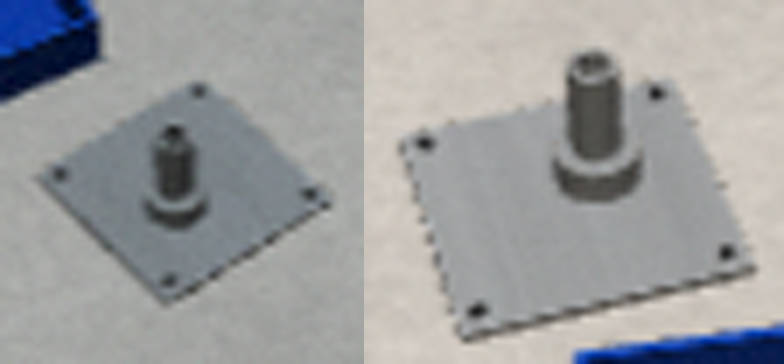

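```bash
cat >> h.py <<'E'
from scipy.spatial.transform import Rotation as Ro
def pose(s=None):
    s=s or manip.sense(); q=s["orientation"]; return np.array(s["eef_pos"]),Ro.from_quat([q[1],q[2],q[3],q[0]])
def goto(xyz,yaw):
    """target tool pose: pointing down, tool x at world angle yaw -> (rotvec tool, shift cm) from measured pose"""
    p,R=pose(); c,s=np.cos(yaw),np.sin(yaw)
    T=Ro.from_matrix(np.array([[c,s,0],[s,-c,0],[0,0,-1]]))
    print("rot",np.round((R.inv()*T).as_rotvec(),4),"shift cm",np.round(R.inv().apply(np.array(xyz)-p)*100,3))
E
python3 - <<'E'
from h import *
ps=cams.camera_params("scene");pd=cams.camera_params("side")
print(onplane(ps,(215+175/7-.5,120+131/7-.5),.055),onplane(pd,(200+230/7-.5,230+63/7-.5),.055))
w=cams.camera_params("wrist");c,d=ray(w,(w["cx"],w["cy"]),True);p,R=pose()
print("cam in tool",R.inv().apply(c-p),R.inv().apply(d))
for t,z in (((333,320),.0),((366,286),.0)): print(onplane(ps,t,z))
goto((0.40,-0.24,0.25),0.2)
E
```

```text
[ 0.47454744 -0.2353409   0.055     ] [ 0.47927409 -0.23498279  0.055     ]
cam in tool [ 0.07964741  0.00049156 -0.11944328] [-0.31291816 -0.00105196  0.94977951]
[0.6016755 0.3647559 0.       ]
[0.46932443 0.34826139 0.        ]
rot [ 1.000e-04 -0.000e+00  1.638e-01] shift cm [ 28.841 -15.84    0.331]
```

Run:
```python
from h import *
goto((0.475,-0.235,0.18),0.2)
```

```text
rot [ 1.000e-04 -0.000e+00  1.638e-01] shift cm [ 36.028 -13.64    7.331]
```

Request:
servo_tool(
  motion=[0, 0, 0.04, 9, -3.4, 1.0, 0.5, 0, 0, 0.08, 18, -6.8, 3.0, 0.5, 0, 0, 0.16, 27, -10.2, 5.0, 0.5, 0, 0, 0.164, 32, -12.1, 6.5, 0.5, 0, 0, 0.164, 36.0, -13.6, 7.3, 0.5],
  squeeze=20,
)

```text
t: 1.35
eef_pos: [0.3721, -0.3262, 0.2093]
orientation: [0.0, 0.995, 0.099, 0.0]
force: [0.2, -0.2, -0.4]
grip_width: 0.502
```

Request:
servo_tool(
  motion=[0, 0, 0, 0, 0, 0, 0.5],
)

```text
t: 1.45
eef_pos: [0.3739, -0.323, 0.2082]
orientation: [-0.001, 0.995, 0.103, -0.0]
force: [0.3, 0.2, 0.2]
grip_width: 0.503
```

Run:
```python
from h import *
goto((0.475,-0.235,0.18),0.2)
```

```text
rot [-0.0029 -0.0003  0.006 ] shift cm [11.697 -6.542  2.846]
```

Request:
servo_tool(
  motion=[0, 0, 0, 4, -2.2, 1.0, 0.5, 0, 0, 0, 8, -4.4, 2.0, 0.5, 0, 0, 0.006, 11.7, -6.5, 2.8, 0.5, 0, 0, 0.006, 11.7, -6.5, 2.8, 0.5, 0, 0, 0.006, 11.7, -6.5, 2.8, 0.5],
)

```text
t: 1.95
eef_pos: [0.4728, -0.2404, 0.1812]
orientation: [0.0, 0.995, 0.098, -0.0]
force: [-0.6, -0.2, -0.9]
grip_width: 0.5
```

Run:
```python
from h import *
goto((0.475,-0.235,0.18),0.2)
w=cams.camera_params("wrist");im=cams.camera("wrist");cv2.imwrite("pics/w1.png",im)
np.save("w1.npy",w,allow_pickle=True)
```

```text
rot [ 0.0001  0.0007 -0.0043] shift cm [ 0.32  -0.489  0.115]
```

View pics/w1.png

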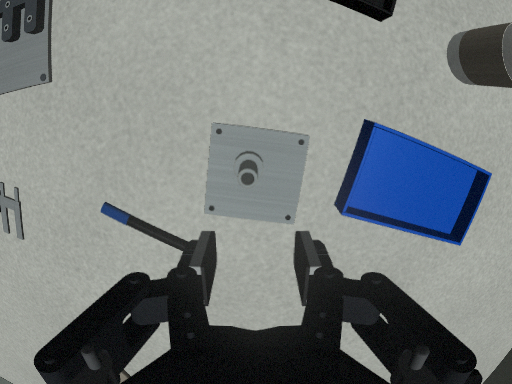

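Run:
```python
from h import *
a=cv2.imread("pics/w1.png")
cv2.imwrite("pics/z4.png",cv2.resize(a[140:195,215:285],None,fx=10,fy=10,interpolation=cv2.INTER_CUBIC))
```

```text
(no output)
```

View pics/z4.png

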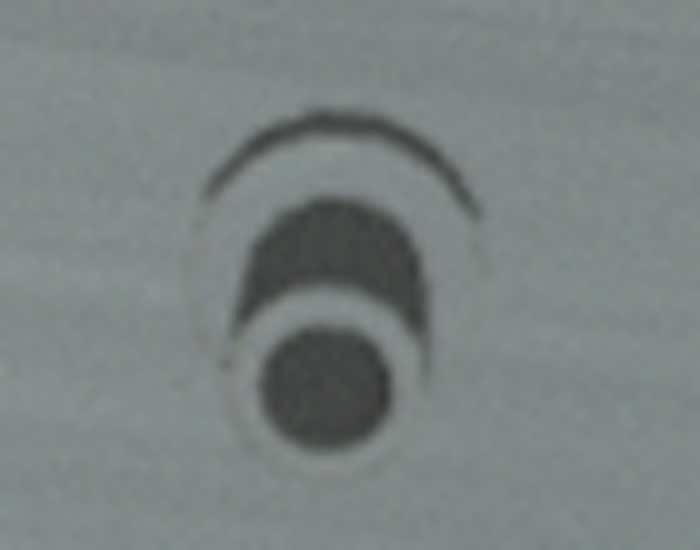

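Run:
```python
from h import *
w=np.load("w1.npy",allow_pickle=True).item()
g=lambda u,v:(215+(u+.5)/10-.5,140+(v+.5)/10-.5)
c=onplane(w,g(326,388),.055,True);print(c)
for a,b,z in ((226,428,.055),(188,487,.019)):
    print(np.linalg.norm(onplane(w,g(a,388 if z>.05 else 265),z,True)-onplane(w,g(b,388 if z>.05 else 265),z,True)))
print(onplane(w,g(338,290),.019,True))
for X in ([*c[:2],.005],): print(proj(w,X,True))
goto((c[0],c[1],0.10),0.2)
```

```text
[ 0.4771547  -0.23319926  0.055     ]
0.017444307712154217
0.029255075502642974
[ 0.47637532 -0.23359659  0.019     ]
[248.41536301 164.2399344 ]
rot [ 0.0004  0.0004 -0.0058] shift cm [ 0.625 -0.689  8.145]
```

Request:
servo_tool(
  motion=[0, 0, -0.005, 0.6, -0.65, 4, 0.5, 0, 0, -0.005, 0.6, -0.65, 8, 0.5, 0, 0, -0.005, 0.6, -0.65, 8, 0.5, 0, 0, -0.005, 0.6, -0.65, 8, 0.5],
)

```text
t: 2.4
eef_pos: [0.4768, -0.2343, 0.1021]
orientation: [-0.0, 0.995, 0.098, -0.0]
force: [0.4, -0.9, 0.1]
grip_width: 0.501
```

Run:
```python
from h import *
goto((0.4768,-0.2335,0.047),0.2)
w=cams.camera_params("wrist");im=cams.camera("wrist");cv2.imwrite("pics/w2.png",im)
np.save("w2.npy",w,allow_pickle=True)
```

```text
rot [-0.0001  0.0004 -0.0029] shift cm [ 0.017 -0.078  5.508]
```

View pics/w2.png

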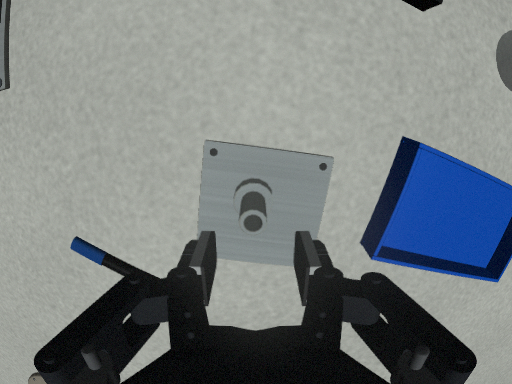

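Run:
```python
from h import *
w=np.load("w2.npy",allow_pickle=True).item()
print(onplane(w,(252.5,223),.055,True))
goto((*onplane(w,(252.5,223),.055,True)[:2],0.047),0.2)
```

```text
[ 0.47732469 -0.23320614  0.055     ]
rot [ 0.0019 -0.0016 -0.0027] shift cm [-0.013 -0.155  5.614]
```

Request:
servo_tool(
  motion=[0, 0, -0.003, 0, -0.1, 3, 0.5, 0, 0, -0.003, 0, -0.1, 5.0, 0.5, 0, 0, -0.003, 0, -0.1, 5.5, 0.5, 0, 0, -0.003, 0, -0.1, 5.5, 0.4, 0, 0, -0.003, 0, -0.1, 5.5, 0.3],
)

```text
t: 2.95
eef_pos: [0.4781, -0.233, 0.0482]
orientation: [0.001, 0.995, 0.101, 0.001]
force: [0.1, -0.2, -0.4]
grip_width: 0.303
```

Request:
servo_tool(
  motion=[0, 0, 0, 0, 0, 0, 0.24, 0, 0, 0, 0, 0, 0, 0.18, 0, 0, 0, 0, 0, 0, 0.12, 0, 0, 0, 0, 0, 0, 0.05, 0, 0, 0, 0, 0, 0, 0.05],
  squeeze=30,
)

```text
t: 3.45
eef_pos: [0.4779, -0.2326, 0.0479]
orientation: [0.001, 0.995, 0.101, 0.001]
force: [-0.9, 0.8, 5.9]
grip_width: 0.202
```

Run:
```python
from h import *
s=manip.sense();print(s["t"],s["eef_pos"],s["force"],s["grip_width"])
im=cams.camera("wrist");cv2.imwrite("pics/w3.png",im)
```

```text
3.45 [ 0.47785556 -0.2326334   0.04785505] [-0.92079025  0.79814277  5.87407507] 0.20225793046921917
```

View pics/w3.png

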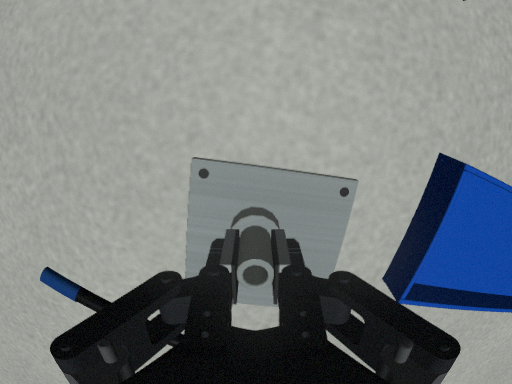

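Request:
servo_tool(
  motion=[0, 0, 0, 0, 0, -3, 0.05, 0, 0, 0, 0, 0, -7, 0.05, 0, 0, 0, 0, 0, -11, 0.05, 0, 0, 0, 0, 0, -13, 0.05, 0, 0, 0, 0, 0, -13, 0.05],
)

```text
t: 4.0
eef_pos: [0.4786, -0.2331, 0.1802]
orientation: [0.003, 0.995, 0.101, 0.003]
force: [-0.2, 0.6, -1.8]
grip_width: 0.202
```

Run:
```python
from h import *
s=manip.sense();print(s["force"],s["grip_width"],s["joint_pos"])
goto((0.523,0.12,0.18),0.2)
```

```text
[-0.24809719  0.59202713 -1.82087028] 0.20237526770077308 [-5.97143270e-01  4.21387710e-01  1.61860571e+00 -9.67855913e-05
  1.09386115e+00  7.71712935e-01]
rot [ 0.0056 -0.0053  0.002 ] shift cm [ 11.431 -33.7    -0.107]
```

Request:
servo_tool(
  motion=[0, 0, 0, 1.6, -4, 0, 0.05, 0, 0, 0, 3.2, -8, 0, 0.05, 0, 0, 0, 4.8, -12, 0, 0.05, 0, 0, 0, 6.4, -16, 0, 0.05, 0, 0, 0, 8, -20, 0, 0.05],
)

```text
t: 4.5
eef_pos: [0.5148, -0.0184, 0.1753]
orientation: [-0.0, 0.995, 0.101, -0.001]
force: [0.5, 0.4, -0.3]
grip_width: 0.201
```

Request:
servo_tool(
  motion=[0, 0, 0, 1.6, -4, 0, 0.05, 0, 0, 0, 2.8, -8, 0, 0.05, 0, 0, 0, 3.4, -12, 0, 0.05, 0, 0, 0, 3.4, -13.7, 0, 0.05, 0, 0, 0, 3.4, -13.7, 0, 0.05],
)

```text
t: 5.0
eef_pos: [0.52, 0.1232, 0.1751]
orientation: [-0.0, 0.995, 0.103, -0.001]
force: [-0.4, -0.6, -0.4]
grip_width: 0.199
```

Request:
servo_tool(
  motion=[0, 0, 0, 0, 0, 0, 0.05, 0, 0, 0, 0, 0, 0, 0.05, 0, 0, 0, 0, 0, 0, 0.05],
)

```text
t: 5.3
eef_pos: [0.5214, 0.1198, 0.1762]
orientation: [0.0, 0.995, 0.1, -0.0]
force: [-0.5, 0.1, -1.2]
grip_width: 0.196
```

Run:
```python
from h import *
s=manip.sense();print(s["force"],s["grip_width"],s["joint_pos"])
w=cams.camera_params("wrist");im=cams.camera("wrist");cv2.imwrite("pics/w4.png",im)
np.save("w4.npy",w,allow_pickle=True)
goto((0.523,0.12,0.18),0.2)
```

```text
[-0.47119939  0.12273848 -1.19688167] 0.19563159733196614 [ 8.26102108e-02  4.34153682e-01  1.61015210e+00 -2.95757713e-04
  1.09762868e+00  1.45341812e+00]
rot [0.0002 0.0001 0.0002] shift cm [ 0.158  0.014 -0.375]
```

View pics/w4.png

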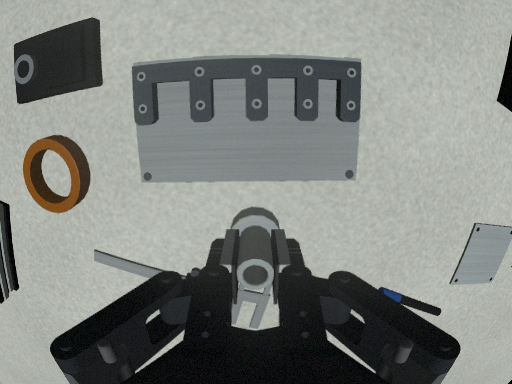

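Run:
```python
from h import *
a=cv2.imread("pics/w4.png")
cv2.imwrite("pics/z5.png",cv2.resize(a[45:195,125:255],None,fx=4.6,fy=4,interpolation=cv2.INTER_CUBIC))
cv2.imwrite("pics/z6.png",cv2.resize(a[45:195,245:375],None,fx=4.6,fy=4,interpolation=cv2.INTER_CUBIC))
```

```text
(no output)
```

View pics/z5.png

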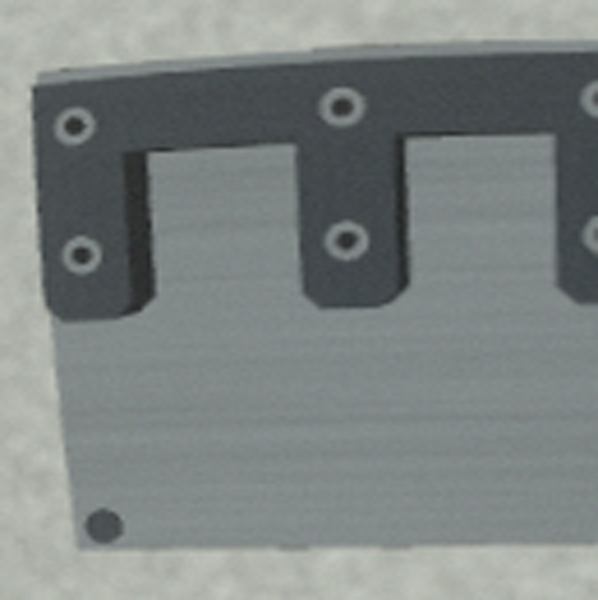

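View pics/z6.png

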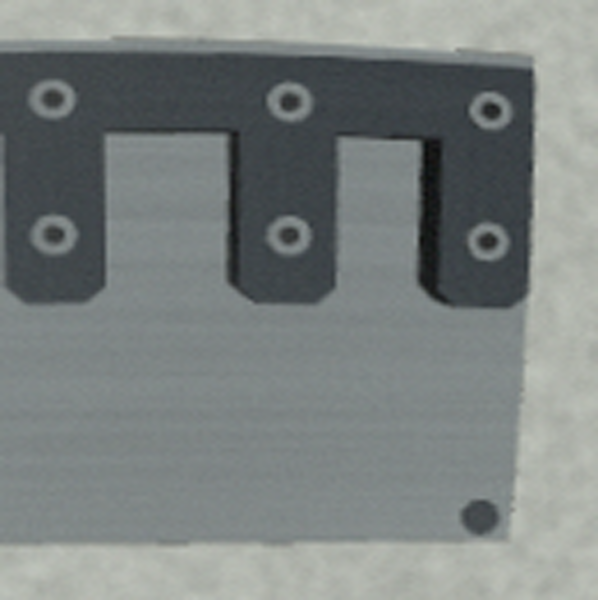

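Run:
```python
from h import *
from scipy.optimize import least_squares
w=np.load("w4.npy",allow_pickle=True).item()
L=lambda u,v:np.array((125+(u+.5)/4.6-.5,45+(v+.5)/4-.5)); Rr=lambda u,v:L(u,v)+[120,0]
J={1:-98,2:-56.5,3:-10,4:41.5,5:98}
O=[]
for j,a,b in ((5,L(75,127),L(82,255)),(4,L(342,107),L(347,240)),(3,Rr(52,99),Rr(54,236)),(2,Rr(289,102),Rr(289,236)),(1,Rr(491,111),Rr(489,241))):
    O+=[(a,'A',J[j],24),(b,'B',J[j],24)]
O+=[(L(78,549),-63,114,8),(Rr(511,541),-63,-114,8)]
for j,a in ((5,L(88,320)),(4,L(356,308)),(3,Rr(55,303)),(2,Rr(283,303)),(1,Rr(486,306))): O.append((a,0,J[j],24))
for y,a in ((69.75,L(220,148)),(15.75,L(480,134)),(-33.25,Rr(168,131)),(-77.25,Rr(388,137))): O.append((a,40,y,24))
def f(q,full=True):
    r=[]
    for uv,x,y,z in O:
        free = False
        if x=='A': x=q[3]
        elif x=='B': x=q[4]
        x=x/1e3;y=y/1e3;c,s=np.cos(q[2]),np.sin(q[2])
        r.append(proj(w,[q[0]+c*x-s*y,q[1]+s*x+c*y,z/1e3+(q[5] if full else 0)],True)-uv)
    return np.concatenate(r)
r=least_squares(f,[.57,.136,.2,45,10,0]);print(np.round(r.x,4));print(np.round(r.fun.reshape(-1,2),1).tolist())
r=least_squares(lambda q:f(q,False),[.57,.136,.2,45,10,0]);print(np.round(r.x,4));np.save("g.npy",r.x[:3])
# bush top in hand
p,R=pose();c=onplane(w,(255.5,274.5),p[2]+.0075,True);print("bush top in tool",R.inv().apply(c-p))
```

```text
[ 5.71400e-01  1.37900e-01  2.12400e-01  4.70404e+01  1.59245e+01
 -1.80000e-03]
[[0.8, -0.1], [0.8, 0.0], [0.6, 0.0], [0.5, 0.2], [0.3, 0.1], [0.2, -0.4], [0.0, -0.1], [-0.2, -0.1], [-0.5, -0.0], [-0.7, 0.1], [0.1, 0.5], [-0.2, 0.1], [0.6, 0.2], [-0.8, 0.2], [0.2, 0.1], [0.9, 0.2], [-0.7, 0.5], [-2.4, -0.7], [-1.2, -0.4], [0.9, -0.3], [0.5, -0.4]]
[ 0.5716  0.1379  0.2123 46.8129 15.8826  0.    ]
bush top in tool [ 0.00050444  0.00092205 -0.00749988]
```

```bash
cat >> h.py <<'E'
G=(0.5715,0.1379,0.212)
def gw(x,y):
    c,s=np.cos(G[2]),np.sin(G[2]); return np.array([G[0]+c*x-s*y,G[1]+s*x+c*y])
def wg(p):
    c,s=np.cos(G[2]),np.sin(G[2]); d=np.array(p[:2])-G[:2]; return np.array([c*d[0]+s*d[1],-s*d[0]+c*d[1]])
GY=[None,-.07725,-.03325,.01575,.06975]
def rep():
    s=manip.sense();p,R=pose(s);m=R.as_matrix()
    print("t",round(s["t"],2),"gauge xy mm",np.round(wg(p)*1e3,2),"z",round(p[2]*1e3,2),"yaw",round(np.arctan2(m[1,0],m[0,0]),4),"tilt",np.round(m[:2,2],4))
    f=s["force"];c,q=np.cos(G[2]),np.sin(G[2]);print("F gauge",np.round([c*f[0]+q*f[1],-q*f[0]+c*f[1],f[2]],2),"grip",round(s["grip_width"],4))
E
python3 - <<'E'
from h import *
rep(); goto((*gw(-.045,GY[1]),0.08),G[2])
E
```

```text
t 5.35 gauge xy mm [-52.76  -7.13] z 176.25 yaw 0.2002 tilt [-0.0001 -0.0002]
F gauge [ 0.51 -1.13 -0.64] grip 0.2016
rot [ 0.0002  0.0001 -0.0118] shift cm [0.86  7.    9.627]
```

Request:
servo_tool(
  motion=[0, 0, -0.012, 0.3, 2.5, 3, 0.05, 0, 0, -0.012, 0.6, 5, 6, 0.05, 0, 0, -0.012, 0.86, 7, 9, 0.05, 0, 0, -0.012, 0.86, 7, 9.6, 0.05, 0, 0, -0.012, 0.86, 7, 9.6, 0.05],
)

```text
t: 5.85
eef_pos: [0.5431, 0.0534, 0.0795]
orientation: [-0.0, 0.994, 0.106, -0.001]
force: [-0.1, -0.0, -0.4]
grip_width: 0.201
```

Request:
servo_tool(
  motion=[0, 0, 0, 0, 0, 0, 0.05, 0, 0, 0, 0, 0, 0, 0.05, 0, 0, 0, 0, 0, 0, 0.05],
)

```text
t: 6.15
eef_pos: [0.5442, 0.0546, 0.0816]
orientation: [0.0, 0.994, 0.107, 0.001]
force: [0.1, -0.5, -0.7]
grip_width: 0.2
```

Run:
```python
from h import *
rep(); goto((*gw(-.045,GY[1]),0.054),G[2])
w=cams.camera_params("wrist");im=cams.camera("wrist")
np.save("w5.npy",w,allow_pickle=True)
cv2.imwrite("pics/w5.png",im);cv2.imwrite("pics/z7.png",cv2.resize(im[100:300,130:380],None,fx=3,fy=3,interpolation=cv2.INTER_CUBIC))
```

```text
t 6.15 gauge xy mm [-44.24 -75.66] z 81.61 yaw 0.2147 tilt [ 0.0022 -0.0001]
F gauge [ 0.04 -0.48 -0.7 ] grip 0.2
rot [ 0.0006 -0.0021  0.0027] shift cm [-0.083  0.157  2.761]
```

View pics/z7.png

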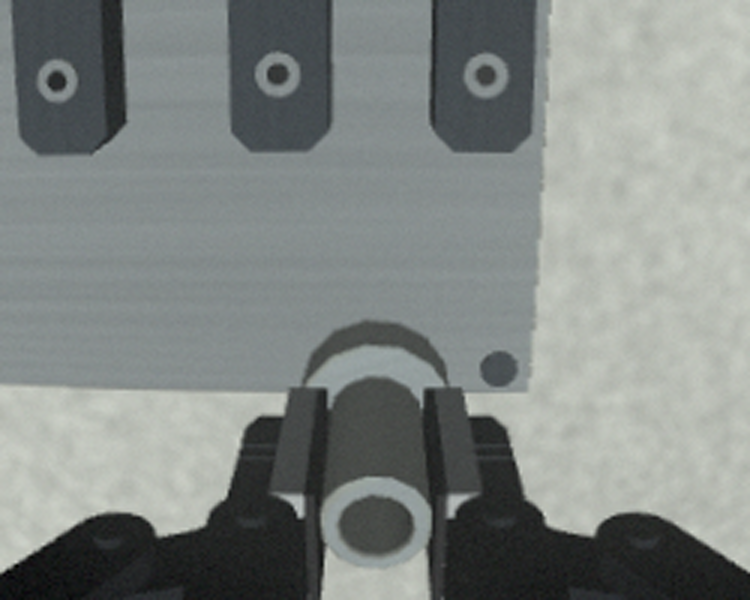

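Request:
servo_tool(
  motion=[0, -0.002, 0.002, -0.05, 0.15, 1.5, 0.05, 0, -0.002, 0.002, -0.05, 0.15, 2.6, 0.05, 0, -0.002, 0.002, -0.05, 0.15, 2.8, 0.05, 0, -0.002, 0.002, -0.05, 0.15, 2.8, 0.05],
)

```text
t: 6.6
eef_pos: [0.5433, 0.0526, 0.0521]
orientation: [0.0, 0.994, 0.106, -0.001]
force: [-0.6, -0.5, -0.2]
grip_width: 0.202
```

Run:
```python
from h import *
rep(); goto((*gw(-.045,GY[1]),0.0515),G[2])
```

```text
t 6.6 gauge xy mm [-45.55 -77.44] z 52.07 yaw 0.212 tilt [-0.0029 -0.0005]
F gauge [-0.68 -0.34 -0.18] grip 0.2017
rot [-0.0002  0.0029  0.    ] shift cm [ 0.055 -0.019  0.056]
```

Request:
servo_tool(
  motion=[0, 0.002, 0, 0, 0, 0.1, 0.05, 0, 0.002, 0, 0, 0, 0.1, 0.05],
)

```text
t: 6.8
eef_pos: [0.5437, 0.0525, 0.0517]
orientation: [0.0, 0.994, 0.106, 0.0]
force: [0.7, -0.4, -0.8]
grip_width: 0.199
```

Run:
```python
from h import *
rep()
```

```text
t 6.8 gauge xy mm [-45.11 -77.65] z 51.71 yaw 0.2119 tilt [ 0.0007 -0.0001]
F gauge [ 0.64 -0.53 -0.78] grip 0.1994
```

Request:
servo_tool(
  motion=[0, 0, 0, 0, 0, 0.1, 0.05, 0, 0, 0, 0, 0, 0.1, 0.05],
)

```text
t: 7.0
eef_pos: [0.5438, 0.0525, 0.0509]
orientation: [0.0, 0.994, 0.106, 0.0]
force: [-0.6, -0.0, 2.8]
grip_width: 0.196
```

Run:
```python
from h import *
rep()
```

```text
t 7.0 gauge xy mm [-45.02 -77.7 ] z 50.88 yaw 0.2118 tilt [ 0.001  -0.0001]
F gauge [-0.6   0.13  2.77] grip 0.1961
```

Request:
servo_tool(
  motion=[0, 0, 0, 1, 0, -0.03, 0.05, 0, 0, 0, 2, 0, -0.03, 0.05, 0, 0, 0, 2.7, 0, -0.03, 0.05, 0, 0, 0, 2.9, 0.0, -0.03, 0.05, 0, 0, 0, 2.9, 0.0, -0.03, 0.05],
)

```text
t: 7.5
eef_pos: [0.572, 0.0585, 0.0508]
orientation: [0.0, 0.994, 0.106, -0.0]
force: [-2.6, -0.5, 4.4]
grip_width: 0.207
```

Run:
```python
from h import *
rep()
```

```text
t 7.5 gauge xy mm [-16.18 -77.72] z 50.84 yaw 0.2122 tilt [-0.0006 -0.0004]
F gauge [-2.6   0.06  4.43] grip 0.2067
```

Request:
servo_tool(
  motion=[0, 0, 0, 0, 0, -0.05, 0.05, 0, 0, 0, 0.1, 0, -0.05, 0.05, 0, 0, 0, 0.2, 0, -0.05, 0.05],
)

```text
t: 7.8
eef_pos: [0.574, 0.059, 0.0509]
orientation: [0.0, 0.994, 0.106, 0.0]
force: [-1.0, 0.4, -0.9]
grip_width: 0.203
```

Run:
```python
from h import *
rep()
im=cams.camera("wrist")
cv2.imwrite("pics/z8.png",cv2.resize(im[150:320,180:350],None,fx=3.5,fy=3.5,interpolation=cv2.INTER_CUBIC))
```

```text
t 7.8 gauge xy mm [-14.12 -77.62] z 50.93 yaw 0.2118 tilt [ 0.0001 -0.    ]
F gauge [-0.85  0.63 -0.86] grip 0.2026
```

View pics/z8.png

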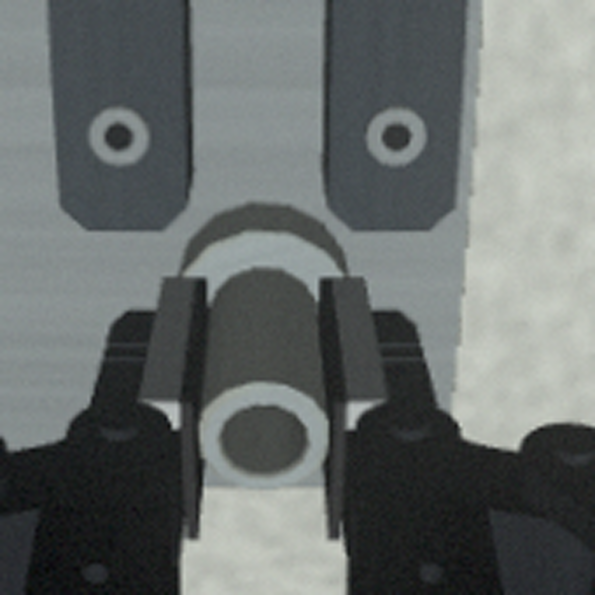

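Request:
servo_tool(
  motion=[0, 0, 0, 0.1, -0.07, 0, 0.05, 0, 0, 0, 0.2, -0.07, 0, 0.05, 0, 0, 0, 0.3, -0.07, 0, 0.05],
)

```text
t: 8.15
eef_pos: [0.5767, 0.0603, 0.0511]
orientation: [0.0, 0.994, 0.106, 0.0]
force: [-0.8, 0.2, -0.0]
grip_width: 0.201
```

Request:
servo_tool(
  motion=[0, 0, 0, 0.1, 0, 0, 0.05, 0, 0, 0, 0.2, 0, 0, 0.05],
)

```text
t: 8.35
eef_pos: [0.5787, 0.0607, 0.0512]
orientation: [0.0, 0.994, 0.106, 0.0]
force: [-1.4, -0.5, 0.1]
grip_width: 0.196
```

Run:
```python
from h import *
rep()
```

```text
t 8.35 gauge xy mm [ -9.22 -76.96] z 51.17 yaw 0.2118 tilt [ 0.0001 -0.0001]
F gauge [-1.46 -0.19  0.06] grip 0.1962
```

Request:
servo_tool(
  motion=[0, 0, 0, 0.1, 0, 0, 0.05],
)

```text
t: 8.45
eef_pos: [0.5797, 0.0609, 0.0512]
orientation: [0.0, 0.994, 0.106, 0.0]
force: [-0.7, 0.0, -0.2]
grip_width: 0.198
```

Request:
servo_tool(
  motion=[0, 0, 0, 0.1, 0, 0, 0.05],
)

```text
t: 8.55
eef_pos: [0.5806, 0.0611, 0.0512]
orientation: [0.0, 0.994, 0.106, 0.0]
force: [0.7, 0.6, -0.9]
grip_width: 0.198
```

Run:
```python
from h import *
rep()
```

```text
t 8.55 gauge xy mm [ -7.23 -76.97] z 51.18 yaw 0.2118 tilt [ 0.0001 -0.0001]
F gauge [ 0.83  0.48 -0.85] grip 0.1981
```

Request:
servo_tool(
  motion=[0, 0, 0, 0.1, 0, 0, 0.05],
)

```text
t: 8.65
eef_pos: [0.5816, 0.0613, 0.0512]
orientation: [0.0, 0.994, 0.106, 0.0]
force: [-0.1, -0.0, -0.4]
grip_width: 0.199
```

Request:
servo_tool(
  motion=[0, 0, 0, 0.05, 0, 0, 0.05],
)

```text
t: 8.75
eef_pos: [0.5821, 0.0615, 0.0512]
orientation: [0.0, 0.994, 0.106, 0.0]
force: [-0.6, -0.1, 0.1]
grip_width: 0.198
```

Request:
servo_tool(
  motion=[0, 0, 0, 0.05, 0, 0, 0.05],
)

```text
t: 8.85
eef_pos: [0.5825, 0.0615, 0.0512]
orientation: [0.0, 0.994, 0.106, -0.0]
force: [-0.6, -0.1, -1.1]
grip_width: 0.2
```

Run:
```python
from h import *
rep()
```

```text
t 8.85 gauge xy mm [ -5.31 -76.97] z 51.16 yaw 0.2118 tilt [-0.     -0.0001]
F gauge [-0.6   0.04 -1.09] grip 0.1995
```

Now single small steps while watching the force.

Request:
servo_tool(
  motion=[0, 0, 0, 0.05, 0, 0, 0.05],
)

```text
t: 8.95
eef_pos: [0.583, 0.0616, 0.0512]
orientation: [0.0, 0.994, 0.106, -0.0]
force: [-1.2, -0.6, -0.3]
grip_width: 0.202
```

Request:
servo_tool(
  motion=[0, 0, 0, 0.05, 0, 0, 0.05],
)

```text
t: 9.05
eef_pos: [0.5832, 0.0618, 0.0511]
orientation: [-0.0, 0.994, 0.106, -0.0]
force: [-1.3, -0.3, 0.9]
grip_width: 0.198
```

Run:
```python
from h import *
rep()
im=cams.camera("wrist")
cv2.imwrite("pics/z9.png",cv2.resize(im[150:320,180:350],None,fx=3.5,fy=3.5,interpolation=cv2.INTER_CUBIC))
```

```text
t 9.05 gauge xy mm [ -4.61 -76.88] z 51.06 yaw 0.2118 tilt [-0.0008 -0.0001]
F gauge [-1.38 -0.01  0.87] grip 0.1981
```

View pics/z9.png

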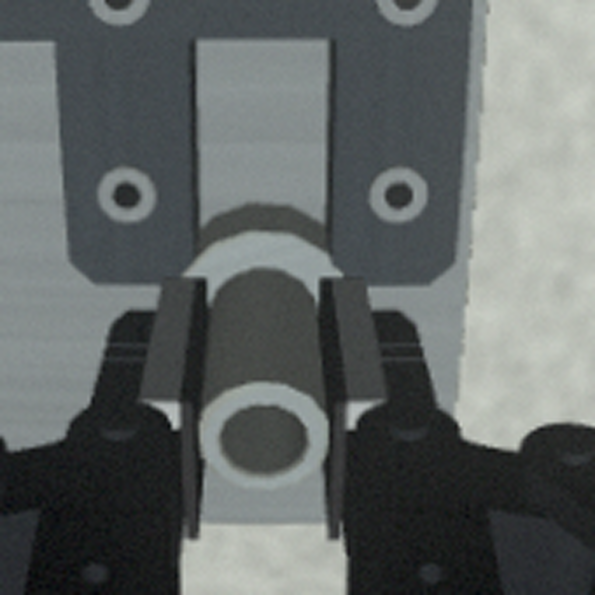

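Request:
servo_tool(
  motion=[0, 0, 0, 0.05, 0, 0, 0.05],
)

```text
t: 9.2
eef_pos: [0.5834, 0.0619, 0.051]
orientation: [-0.0, 0.994, 0.106, -0.001]
force: [-2.6, 0.0, 0.4]
grip_width: 0.198
```

Request:
servo_tool(
  motion=[0, 0, 0, 0.05, 0, 0, 0.05],
)

```text
t: 9.3
eef_pos: [0.5836, 0.062, 0.051]
orientation: [-0.0, 0.994, 0.106, -0.001]
force: [-4.9, 1.1, 1.7]
grip_width: 0.203
```

Run:
```python
from h import *
rep()
```

```text
t 9.3 gauge xy mm [ -4.2  -76.77] z 50.97 yaw 0.2118 tilt [-0.0022 -0.0001]
F gauge [-4.58  2.11  1.72] grip 0.2029
```

Request:
servo_tool(
  motion=[0, 0, 0, 0, 0, 0, 0.05, 0, 0, 0, -1.5, 0, 0, 0.05, 0, 0, 0, -2.0, 0, -0.05, 0.05, 0, 0, 0, -2.0, -2.2, -0.05, 0.05, 0, 0, 0, -2.0, -4.4, -0.05, 0.05],
)

```text
t: 9.8
eef_pos: [0.5565, 0.1007, 0.052]
orientation: [0.0, 0.994, 0.105, 0.001]
force: [0.5, 0.2, -0.9]
grip_width: 0.199
```

Request:
servo_tool(
  motion=[0, 0, 0, 0, 0, 0, 0.05, 0, 0, 0, 0, 0, 0, 0.05],
)

```text
t: 10.0
eef_pos: [0.5563, 0.1009, 0.0519]
orientation: [0.0, 0.994, 0.106, 0.001]
force: [0.4, -0.0, -1.1]
grip_width: 0.196
```

Run:
```python
from h import *
rep()
im=cams.camera("wrist")
cv2.imwrite("pics/z10.png",cv2.resize(im[130:320,160:350],None,fx=3.1,fy=3.1,interpolation=cv2.INTER_CUBIC))
```

```text
t 10.0 gauge xy mm [-22.66 -32.95] z 51.89 yaw 0.213 tilt [ 0.0015 -0.0003]
F gauge [ 0.39 -0.1  -1.06] grip 0.1964
```

View pics/z10.png

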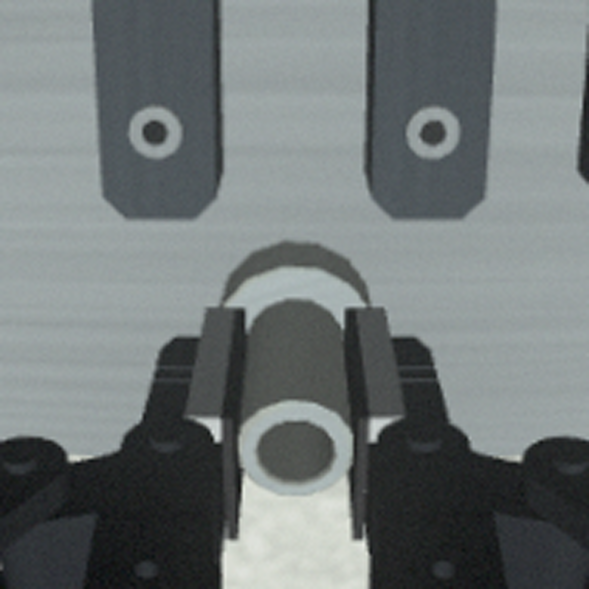

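Request:
servo_tool(
  motion=[0, 0, 0, 0.6, -0.02, 0.05, 0.05, 0, 0, 0, 1.2, -0.02, 0.05, 0.05, 0, 0, 0, 1.6, -0.02, 0.05, 0.05, 0, 0, 0, 1.7, -0.02, 0.05, 0.05],
)

```text
t: 10.45
eef_pos: [0.573, 0.1043, 0.0511]
orientation: [0.0, 0.994, 0.105, 0.0]
force: [0.5, -0.2, -1.2]
grip_width: 0.197
```

Request:
servo_tool(
  motion=[0, 0, 0, 0.05, 0, 0, 0.05, 0, 0, 0, 0.1, 0, 0, 0.05, 0, 0, 0, 0.15, 0, 0, 0.05],
)

```text
t: 10.75
eef_pos: [0.5735, 0.1049, 0.0511]
orientation: [0.0, 0.994, 0.106, -0.0]
force: [0.2, -0.3, -1.3]
grip_width: 0.201
```

Run:
```python
from h import *
rep()
```

```text
t 10.75 gauge xy mm [ -4.96 -32.73] z 51.11 yaw 0.2118 tilt [-0.0002 -0.0001]
F gauge [ 0.14 -0.3  -1.28] grip 0.2014
```

Request:
servo_tool(
  motion=[0, 0, 0, 0.05, 0, 0, 0.05, 0, 0, 0, 0.1, 0, 0, 0.05],
)

```text
t: 10.95
eef_pos: [0.5746, 0.1051, 0.0512]
orientation: [0.0, 0.994, 0.106, 0.0]
force: [0.3, -0.3, -0.8]
grip_width: 0.198
```

Request:
servo_tool(
  motion=[0, 0, 0, 0.05, 0, 0, 0.05, 0, 0, 0, 0.1, 0, 0, 0.05],
)

```text
t: 11.15
eef_pos: [0.5757, 0.1053, 0.0512]
orientation: [0.0, 0.994, 0.106, 0.0]
force: [-0.2, -0.3, -0.5]
grip_width: 0.2
```

Request:
servo_tool(
  motion=[0, 0, 0, 0.05, 0, 0, 0.05, 0, 0, 0, 0.1, 0, 0, 0.05],
)

```text
t: 11.35
eef_pos: [0.5767, 0.1055, 0.0512]
orientation: [0.0, 0.994, 0.106, 0.0]
force: [-0.0, 0.4, -0.4]
grip_width: 0.198
```

Run:
```python
from h import *
rep()
```

```text
t 11.35 gauge xy mm [ -1.76 -32.76] z 51.17 yaw 0.2118 tilt [ 0.     -0.0001]
F gauge [ 0.04  0.4  -0.39] grip 0.1978
```

Request:
servo_tool(
  motion=[0, 0, 0, 0.05, 0, 0, 0.05, 0, 0, 0, 0.1, 0, 0, 0.05],
)

```text
t: 11.55
eef_pos: [0.5775, 0.1057, 0.0511]
orientation: [0.0, 0.994, 0.106, -0.0]
force: [-1.2, 0.5, -0.3]
grip_width: 0.2
```

Request:
servo_tool(
  motion=[0, 0, 0, 0.05, 0, 0, 0.05],
)

```text
t: 11.65
eef_pos: [0.5777, 0.1058, 0.0511]
orientation: [0.0, 0.994, 0.106, -0.001]
force: [-1.7, -0.4, -0.0]
grip_width: 0.196
```

Request:
servo_tool(
  motion=[0, 0, 0, 0.05, 0, 0, 0.05],
)

```text
t: 11.75
eef_pos: [0.5779, 0.1058, 0.051]
orientation: [0.0, 0.994, 0.106, -0.001]
force: [-3.4, -0.8, 0.6]
grip_width: 0.199
```

Run:
```python
from h import *
rep()
```

```text
t 11.75 gauge xy mm [ -0.5  -32.69] z 50.99 yaw 0.2119 tilt [-0.0018 -0.0003]
F gauge [-3.55 -0.1   0.62] grip 0.1986
```

Request:
servo_tool(
  motion=[0, 0, 0, 0.05, 0, 0, 0.05, 0, 0, 0, 0.05, 0, 0, 0.05],
)

```text
t: 11.95
eef_pos: [0.578, 0.1059, 0.051]
orientation: [0.0, 0.994, 0.106, -0.001]
force: [-4.3, -1.2, 1.9]
grip_width: 0.195
```

Request:
servo_tool(
  motion=[0, 0, 0, -1.4, 0, 0, 0.05, 0, 0, 0, -2.2, 0, -0.05, 0.05, 0, 0, 0, -2.2, -2.4, -0.05, 0.05, 0, 0, 0, -2.2, -4.9, -0.05, 0.05, 0, 0, 0, -2.2, -4.9, -0.05, 0.05],
)

```text
t: 12.45
eef_pos: [0.5469, 0.1516, 0.0519]
orientation: [-0.0, 0.994, 0.107, 0.0]
force: [-0.6, -0.8, -1.1]
grip_width: 0.198
```

Request:
servo_tool(
  motion=[0, 0, 0, 0, 0, 0, 0.05, 0, 0, 0, 0, 0, 0, 0.05],
)

```text
t: 12.65
eef_pos: [0.5476, 0.1488, 0.0517]
orientation: [0.0, 0.994, 0.106, 0.0]
force: [-0.4, 0.3, 0.0]
grip_width: 0.199
```

Run:
```python
from h import *
rep()
im=cams.camera("wrist")
cv2.imwrite("pics/z11.png",cv2.resize(im[130:320,160:350],None,fx=3.1,fy=3.1,interpolation=cv2.INTER_CUBIC))
```

```text
t 12.65 gauge xy mm [-21.04  15.68] z 51.74 yaw 0.2115 tilt [ 0.0007 -0.0002]
F gauge [-0.33  0.43  0.  ] grip 0.199
```

View pics/z11.png

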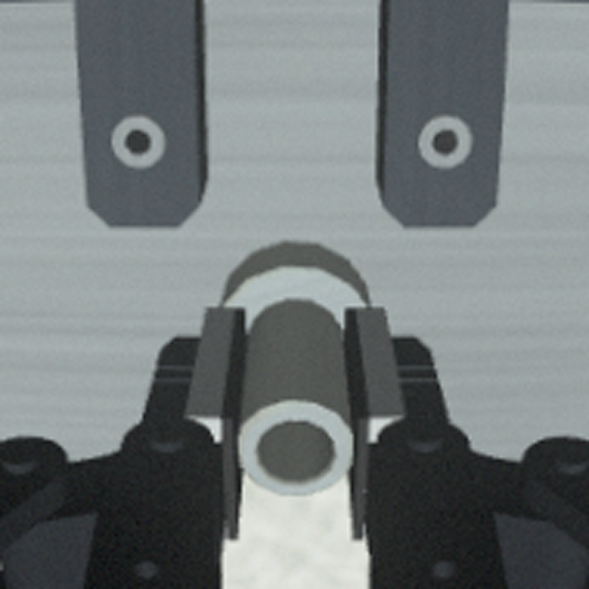

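Request:
servo_tool(
  motion=[0, 0, 0, 0.6, -0.06, 0.05, 0.05, 0, 0, 0, 1.2, -0.06, 0.05, 0.05, 0, 0, 0, 1.5, -0.06, 0.05, 0.05, 0, 0, 0, 1.6, -0.06, 0.05, 0.05, 0, 0, 0, 1.6, -0.06, 0.05, 0.05],
)

```text
t: 13.2
eef_pos: [0.5629, 0.1532, 0.051]
orientation: [0.0, 0.994, 0.106, -0.0]
force: [-0.2, -0.7, -0.3]
grip_width: 0.197
```

Request:
servo_tool(
  motion=[0, 0, 0, 0.1, 0, 0, 0.05, 0, 0, 0, 0.2, 0, 0, 0.05],
)

```text
t: 13.4
eef_pos: [0.5646, 0.1537, 0.0511]
orientation: [0.0, 0.994, 0.106, -0.0]
force: [0.5, -0.5, -1.0]
grip_width: 0.195
```

Request:
servo_tool(
  motion=[0, 0, 0, 0.1, 0, 0, 0.05, 0, 0, 0, 0.2, 0, 0, 0.05],
)

```text
t: 13.6
eef_pos: [0.5667, 0.1541, 0.0512]
orientation: [0.0, 0.994, 0.106, 0.0]
force: [0.1, -0.1, -0.3]
grip_width: 0.2
```

Run:
```python
from h import *
rep()
im=cams.camera("wrist")
cv2.imwrite("pics/z12.png",cv2.resize(im[130:320,160:350],None,fx=3.1,fy=3.1,interpolation=cv2.INTER_CUBIC))
```

```text
t 13.6 gauge xy mm [-1.25 16.87] z 51.19 yaw 0.2119 tilt [ 0.0001 -0.0001]
F gauge [ 0.08 -0.1  -0.32] grip 0.1996
```

View pics/z12.png

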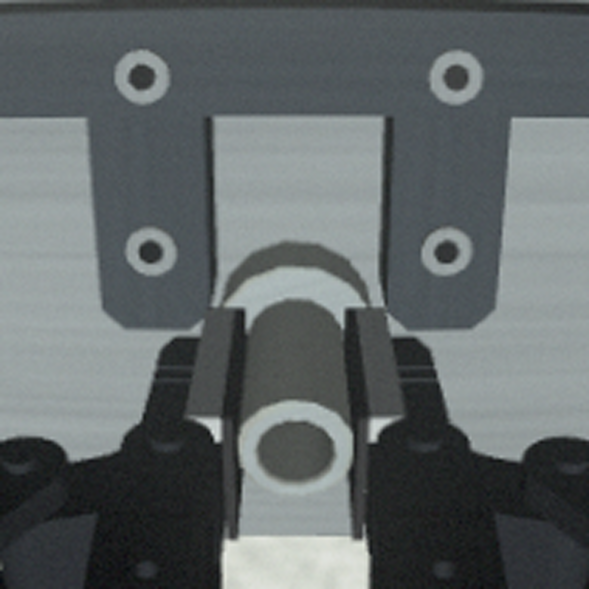

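Request:
servo_tool(
  motion=[0, 0, 0, 0.1, 0.03, 0, 0.05, 0, 0, 0, 0.2, 0.03, 0, 0.05],
)

```text
t: 13.85
eef_pos: [0.5688, 0.1542, 0.0512]
orientation: [0.0, 0.994, 0.106, 0.0]
force: [0.6, -0.3, 0.3]
grip_width: 0.199
```

Request:
servo_tool(
  motion=[0, 0, 0, 0.1, 0, 0, 0.05, 0, 0, 0, 0.2, 0, 0, 0.05],
)

```text
t: 14.05
eef_pos: [0.5707, 0.1546, 0.0511]
orientation: [0.0, 0.994, 0.106, 0.0]
force: [0.1, 1.2, -0.7]
grip_width: 0.197
```

Request:
servo_tool(
  motion=[0, 0, 0, 0.1, 0, 0, 0.05, 0, 0, 0, 0.2, 0, 0, 0.05],
)

```text
t: 14.25
eef_pos: [0.5727, 0.1551, 0.0511]
orientation: [0.0, 0.994, 0.106, -0.0]
force: [0.1, 0.2, -1.1]
grip_width: 0.195
```

Run:
```python
from h import *
rep()
```

```text
t 14.25 gauge xy mm [ 4.77 16.56] z 51.13 yaw 0.2118 tilt [-0.     -0.0001]
F gauge [ 0.09  0.19 -1.07] grip 0.1946
```

Request:
servo_tool(
  motion=[0, 0, 0, 0.15, 0, 0, 0.05, 0, 0, 0, 0.3, 0, 0, 0.05, 0, 0, 0, 0.45, 0, 0, 0.05, 0, 0, 0, 0.6, 0, 0, 0.05],
)

```text
t: 14.65
eef_pos: [0.5786, 0.1563, 0.0511]
orientation: [0.0, 0.994, 0.106, -0.0]
force: [-0.4, 0.4, -1.1]
grip_width: 0.2
```

Request:
servo_tool(
  motion=[0, 0, 0, 0.15, 0, 0, 0.05, 0, 0, 0, 0.3, 0, 0, 0.05, 0, 0, 0, 0.45, 0, 0, 0.05, 0, 0, 0, 0.6, 0, 0, 0.05],
)

```text
t: 15.05
eef_pos: [0.5845, 0.1576, 0.0512]
orientation: [0.0, 0.994, 0.106, 0.0]
force: [0.3, -0.4, -0.5]
grip_width: 0.2
```

Request:
servo_tool(
  motion=[0, 0, 0, 0.15, 0, 0, 0.05, 0, 0, 0, 0.3, 0, 0, 0.05, 0, 0, 0, 0.45, 0, 0, 0.05, 0, 0, 0, 0.6, 0, 0, 0.05],
)

```text
t: 15.45
eef_pos: [0.5903, 0.1588, 0.0511]
orientation: [0.0, 0.994, 0.106, -0.0]
force: [0.2, 0.3, -0.2]
grip_width: 0.2
```

Run:
```python
from h import *
rep()
im=cams.camera("wrist")
cv2.imwrite("pics/z13.png",cv2.resize(im[130:320,160:350],None,fx=3.1,fy=3.1,interpolation=cv2.INTER_CUBIC))
```

```text
t 15.45 gauge xy mm [22.82 16.5 ] z 51.14 yaw 0.2117 tilt [-0.     -0.0001]
F gauge [ 0.3   0.22 -0.23] grip 0.1997
```

View pics/z13.png

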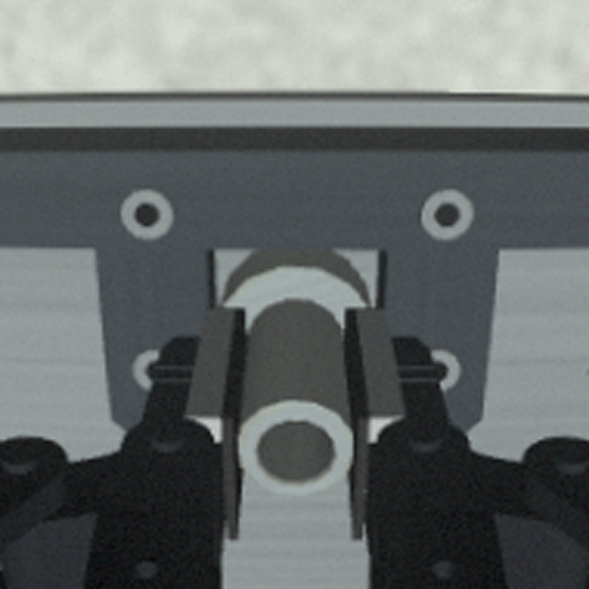

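The flange sits inside gap 3, near the back wall. I'll step gently until contact.

Request:
servo_tool(
  motion=[0, 0, 0, 0.1, 0, 0, 0.05, 0, 0, 0, 0.2, 0, 0, 0.05],
)

```text
t: 15.7
eef_pos: [0.5922, 0.1593, 0.0511]
orientation: [0.0, 0.994, 0.106, -0.0]
force: [1.1, -0.8, -0.1]
grip_width: 0.194
```

Request:
servo_tool(
  motion=[0, 0, 0, 0.05, 0, 0, 0.05, 0, 0, 0, 0.1, 0, 0, 0.05],
)

```text
t: 15.9
eef_pos: [0.5932, 0.1595, 0.0511]
orientation: [0.0, 0.994, 0.106, -0.0]
force: [0.2, 0.2, -0.1]
grip_width: 0.202
```

Request:
servo_tool(
  motion=[0, 0, 0, 0.05, 0, 0, 0.05, 0, 0, 0, 0.1, 0, 0, 0.05],
)

```text
t: 16.1
eef_pos: [0.5941, 0.1597, 0.0511]
orientation: [0.0, 0.994, 0.106, -0.0]
force: [0.3, -0.7, -0.1]
grip_width: 0.201
```

Request:
servo_tool(
  motion=[0, 0, 0, 0.05, 0, 0, 0.05],
)

```text
t: 16.2
eef_pos: [0.5944, 0.1597, 0.0511]
orientation: [0.0, 0.994, 0.106, -0.0]
force: [-1.8, 0.3, 1.0]
grip_width: 0.198
```

Run:
```python
from h import *
rep()
```

```text
t 16.2 gauge xy mm [27.01 16.53] z 51.12 yaw 0.2118 tilt [-0.0005 -0.0002]
F gauge [-1.74  0.68  1.  ] grip 0.1976
```

Request:
servo_tool(
  motion=[0, 0, 0, 0.05, 0, 0, 0.05, 0, 0, 0, 0.05, 0, 0.04, 0.05, 0, 0, 0, 0.03, 0, 0.07, 0.05],
)

```text
t: 16.5
eef_pos: [0.5945, 0.1598, 0.0509]
orientation: [0.0, 0.994, 0.106, -0.0]
force: [-4.3, -0.7, 6.8]
grip_width: 0.196
```

Run:
```python
from h import *
rep()
```

```text
t 16.5 gauge xy mm [27.11 16.58] z 50.87 yaw 0.2119 tilt [-0.0007 -0.0002]
F gauge [-4.4   0.24  6.77] grip 0.196
```

On the plate and against the back wall. I'll ease off and open.

Request:
servo_tool(
  motion=[0, 0, 0, -0.02, 0, -0.03, 0.05, 0, 0, 0, -0.02, 0, -0.03, 0.22, 0, 0, 0, -0.02, 0, -0.03, 0.27, 0, 0, 0, -0.02, 0, -0.03, 0.35, 0, 0, 0, -0.02, 0, -0.03, 0.45],
)

```text
t: 17.0
eef_pos: [0.5949, 0.1598, 0.0507]
orientation: [0.0, 0.994, 0.106, 0.0]
force: [0.0, -1.1, 0.0]
grip_width: 0.452
```

Request:
servo_tool(
  motion=[0, 0, 0, 0, 0, 0, 0.45, 0, 0, 0, 0, 0, -1, 0.45, 0, 0, 0, 0, 0, -3, 0.45, 0, 0, 0, 0, 0, -6, 0.45, 0, 0, 0, 0, 0, -9, 0.45],
)

```text
t: 17.5
eef_pos: [0.5946, 0.1598, 0.1422]
orientation: [0.0, 0.994, 0.106, -0.0]
force: [1.0, -0.6, -0.3]
grip_width: 0.451
```

Request:
servo_tool(
  motion=[0, 0, 0, -2, 0, -2, 0.45, 0, 0, 0, -2, 0, -2, 0.45, 0, 0, 0, -2, 0, -2, 0.45],
)

```text
t: 17.8
eef_pos: [0.5754, 0.1557, 0.1616]
orientation: [0.0, 0.994, 0.106, 0.001]
force: [-0.3, 1.0, -0.6]
grip_width: 0.45
```

Run:
```python
from h import *
rep()
w=cams.camera_params("wrist");im=cams.camera("wrist");np.save("w6.npy",w,allow_pickle=True)
cv2.imwrite("pics/w6.png",im)
cv2.imwrite("pics/z14.png",cv2.resize(im[80:280,155:355],None,fx=3,fy=3,interpolation=cv2.INTER_CUBIC))
b=cams.camera("side");cv2.imwrite("pics/z15.png",cv2.resize(b[125:205,195:285],None,fx=7,fy=7,interpolation=cv2.INTER_CUBIC))
```

```text
t 17.8 gauge xy mm [ 7.53 16.54] z 161.56 yaw 0.2118 tilt [0.0017 0.0002]
F gauge [-0.07  1.   -0.59] grip 0.4498
```

View pics/z14.png

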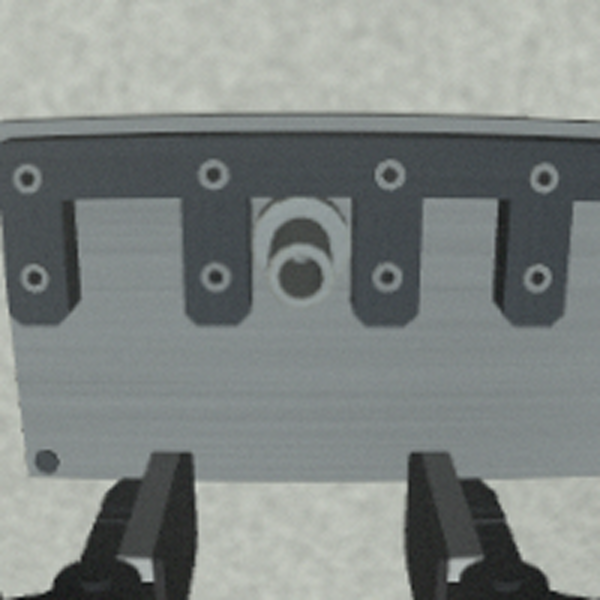

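View pics/z15.png

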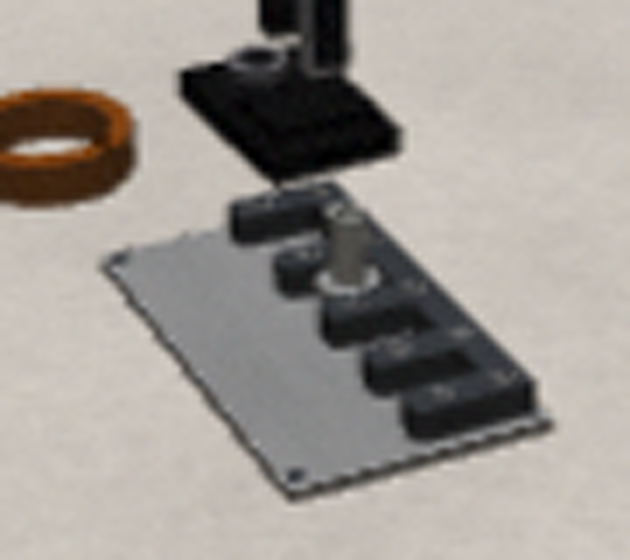

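Run:
```python
from h import *
w=np.load("w6.npy",allow_pickle=True).item()
g=lambda u,v:(155+(u+.5)/3-.5,80+(v+.5)/3-.5)
for n,uv,z in (("top c",(301,277),.058),("back edge",(301,197),.024),("jaw4 front",(218,326),.024),("jaw3 front",(385,326),.024),("edge L",(251,235),.024),("edge R",(352,235),.024)):
    print(n,np.round(wg(onplane(w,g(*uv),z,True))*1e3,1))
```

```text
top c [25.4 16. ]
back edge [40.2 16. ]
jaw4 front [ 0.5 41.3]
jaw3 front [ 0.5 -9.6]
edge L [28.8 30.8]
edge R [28.9  1. ]
```

Run:
```python
from cell import manip
print(manip.job_done())
```

```text
the job is handed in; nothing more can be done
None
```

The bush from the pad has a 30 mm flange. It stands upright and let go at the back of gap 3. The job is handed in at about 18 s of robot time, but no verdict was reported.

- **Gap 1:** pressed into the mouth; stopped at about 4.6 N.
- **Gap 2:** pressed into the mouth; stopped at about 4.5 N, where a 30 mm flange should stop.
- **Gap 3:** entered freely, and I pushed it to the back wall with about 4.4 N. I then lowered it onto the plate and released it.
- **Last check (wrist camera):** the bush's axis is 24.9 mm past the mouth line and 14.8 mm from the back wall, on the gap's middle line to within about 0.3 mm. The side view shows it upright.
- **Disagreement:** the tool position read about 2 mm further into the gaps than the camera-fitted gauge position. That is within calibration error, and the last check measured bush and gauge in the same picture.
- **Not checked:** I took no final picture of the tray or the other things on the bench. The arm never went near the tray, and I saw no unexpected contact forces.

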